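Find the free extraction damper and push it open

ROBOT

A 6-joint arm with a two-finger parallel gripper is mounted at the origin on the work surface. World frame = base frame: x ahead of the robot, y to its left, z up, the work surface at z = 0. Lengths are in m, angles in rad, forces in N, time in s.
With the tool pointing down it reaches from about 0.35 to 0.725 m from the base axis. Payload 6 kg.
Tool frame: the origin (TCP) lies between the finger pads; the fingertips stand 22 mm ahead of it and the grasp point (between the pads) lies 3 mm ahead of it (arm.nose_length is the z of the fingertips in the tool frame, in m); z points along the fingers, y is the line along which they close (so a half turn about z gives the same grasp; the last joint's range is limited). The gripper opens to 85 mm and grips with 20 to 120 N. Pads are 22 mm wide; open, the fingers measure 114 mm over their backs; the gripper's body (76 mm by 85 mm) begins 54 mm behind the grasp point. The pads swing forward as they close: fully open they stand 13 mm farther back than shut.
Start: joints at [1.604, 0.04, 0.085, 0, -1.615, -0.334], TCP at [0.178, 0.573, 0.253] pointing down, gripper open.
Joint ranges: [-2.56, 2.56], [-1.29, 2.01], [-1.08, 1.49], [-3.29, 1.98], [-2.81, -0.18], [-2.99, 2.99]. Speed limits (rad/s): [2.57, 2.57, 3.01, 3.14, 3.14, 3.14].

INTERFACE

Orientations are given as a 3x3 rotation matrix whose columns are the frame's x, y, z axes.
In Python, from cell import arm gives the robot as it stands. The module is installed in compiled form; this text tells all that it offers.
- The arm moves only by the tool servo_tool, never from a script. Its argument "series" is a list that holds one entry, the list of rows, each a list of 4 numbers: the shift along the tool's x, y, z in cm, then the turn about the tool's z in degrees. In form: [[[dx, dy, dz, turn], ...]]. A call has 1 to 8 rows; each row is the pose to reach, as a shift and turn from the pose commanded when the call began, along the tool's axes at that moment; what a row does not reach only later rows make up. A row lasts 1/12 s, in which the tool goes at most 41.7 mm and 7.16 degrees, less where a joint would pass 70% of its speed; a pose out of reach is approached as far as the arm can. A call with a gripper value outside its range is refused whole. "grip" is the finger opening in cm, from 0 to 8.54, set as the call begins (left out, the last holds). The fingers move at their own pace and stop on an object; "squeeze" is the grip in N (left out, the last holds). Time passes only in rows, so rows that repeat a pose let the fingers close. It gives the time, the measured TCP pose, the force, the opening and the grip force at its end, in the units of the state.
- arm.get_state(): the state, without advancing time (a new reading comes with each control period).
- arm.camera(name): name is "side" or "top" or "wrist"; returns the picture (400x640x3 uint8, red, green, blue); there is no depth.
- arm.camera_params(name): a dict with "intrinsics" (3x3 intrinsics, pixels), "D" ([k1, k2, p1, p2, k3] as OpenCV has them; the pictures are not rectified), "rvec" (rotation vector, rad) and "tvec" (3), from world to camera coordinates, as OpenCV has them. Camera axes: x right, y down, z forward; pixel columns grow to the right and rows downward; lengths in m; the calibration is good to about 2 mm. A picture is of the moment at which its call begins: read the wrist's pose just before it. camera_params takes no time and is no camera call; for the wrist camera it gives the pose at the moment of the call.
- arm.job_done(): hands the job in; it is judged then, once.
The state is a dict: "t": time; "qpos": joint angles; "dq": joint speeds; "tau": joint torques, N m; "position": TCP position; "eef_rot": TCP orientation; "contact_force": force on the tool from outside, world axes, zero at the start; "wrist_torque": the same for the moment, N m; "grip_width": opening from 0.0 (shut) to 1.0 (fully open); "grasp_force": force on a finger pad.
Only numpy, scipy, OpenCV 4.12 (cv2) and the standard library are available. Lean on these libraries where they do the work, as an engineer would, in place of code of your own. Each camera call takes 0.05 s, during which the arm holds its last target. There are 200 camera calls.

TASK

Before welding, an extraction damper has to be opened on the grey chest: press lightly on the round pads of the four identical damper plates to find the one that rocks, without forcing the locked ones, then push that plate's pad end down until the plate is fully open against its stop, and withdraw. Use only the fingertips, lift nothing, and leave the angle offcut, the jar and the brush where they are.

Things in the scene. Friction and masses are not known exactly. Their poses are not given: they have to be found in the camera images.
- chest: fixed grey steel extraction chest, an open-topped box 144 mm (x) by 410 mm (y) by 100 mm high; origin at the centre of its underside on the bench; x points away from the robot, y along the row of plates, z up; turned by up to 0.3 rad. Four wells 100 mm apart, divided by 8 mm partitions, each covered by one plate flush with the rim. Any one of the four plates is free; a hidden block locks each of the others
- plate_1 (a joint): tilt of damper plate 1 (rad), at chest y = +150 mm: 0 closed and flush; positive when its near (chest -x) end, with the press pad, sinks into the well, to the open stop at 0.70; the other way only to -0.05. Bare metal, 128 mm (x) by 86 mm (y) by 4 mm, pivot along chest y under its middle, balanced; the stiff pivot (about 0.10 N m: under 5 N on the pad) leaves it where it is put
- pad_1 (a point): centre of the top of plate 1's press pad, a plain round disc 26 mm across raised 3 mm, 40 mm from the pivot towards chest -x, 103 mm above the bench when closed; it moves with the plate
- plate_2 (a joint): tilt of damper plate 2 (rad), at chest y = +50 mm: same plate and values as plate 1. A locked plate sits on a stiff sprung block: pressed on its pad it gives about 1 mm at 7 N and 4 mm at 35 N, and springs back almost flush
- pad_2 (a point): centre of the top of plate 2's press pad, a plain round disc 26 mm across raised 3 mm, 40 mm from the pivot towards chest -x, 103 mm above the bench when closed; it moves with the plate
- plate_3 (a joint): tilt of damper plate 3 (rad), at chest y = -50 mm: same plate and values as plate 1. A fingertip pushed straight down on a free plate's pad opens it; the stop is met with the tip 20 to 40 mm below where it touched (wide tips sooner), and is rigid; the well is clear there
- pad_3 (a point): centre of the top of plate 3's press pad, a plain round disc 26 mm across raised 3 mm, 40 mm from the pivot towards chest -x, 103 mm above the bench when closed; it moves with the plate
- plate_4 (a joint): tilt of damper plate 4 (rad), at chest y = -150 mm: same plate and values as plate 1
- pad_4 (a point): centre of the top of plate 4's press pad, a plain round disc 26 mm across raised 3 mm, 40 mm from the pivot towards chest -x, 103 mm above the bench when closed; it moves with the plate
- angle: bystander: loose offcut of dark steel angle, 160 mm long (its x, about along the chest), 50 mm wide, 50 mm high, on the bench on the robot's side of the chest; origin under its middle
- jar: bystander: loose grey jar with a dark lid, 60 mm across, 75 mm high, on the bench beyond an end of the chest; origin at the centre of its foot
- brush: bystander: loose brush, 190 mm long, on the bench on the far side of the chest; origin at its middle, underneath

How it is judged:
On the way:
1. one damper plate is pushed open to its stop by the fingers (((value of joint plate_1 above 0.58 rad and contact force between the fingers and chest above 0.3 N) or (value of joint plate_2 above 0.58 rad and contact force between the fingers and chest above 0.3 N) or (value of joint plate_3 above 0.58 rad and contact force between the fingers and chest above 0.3 N) or (value of joint plate_4 above 0.58 rad and contact force between the fingers and chest above 0.3 N))), for 0.02 s.
At the end, for the whole second after the job is handed in: One plate stands open and still, tilted at least 0.58 rad (its stop is at 0.70), the other three are closed (below 0.05 rad), and the angle offcut, jar and brush are within 20 mm of where they started (((value of joint plate_1 above 0.58 rad and value of joint each of plate_2, plate_3, plate_4 below 0.05 rad) or (value of joint plate_2 above 0.58 rad and value of joint each of plate_1, plate_3, plate_4 below 0.05 rad) or (value of joint plate_3 above 0.58 rad and value of joint each of plate_1, plate_2, plate_4 below 0.05 rad) or (value of joint plate_4 above 0.58 rad and value of joint each of plate_1, plate_2, plate_3 below 0.05 rad)) and velocity of joint plate_1 between -0.05 and 0.05 rad/s and velocity of joint plate_2 between -0.05 and 0.05 rad/s and velocity of joint plate_3 between -0.05 and 0.05 rad/s and velocity of joint plate_4 between -0.05 and 0.05 rad/s and distance of each of angle, jar, brush from where it was at the start of the episode below 0.02 m); the robot touches nothing.
It fails at once if the chest or a plate is pushed with the arm or the gripper's body in place of the fingers (contact force between the arm and chest above 3 N).
It fails at once if a plate that is not open is forced: pressed by the fingers with more than 60 N (contact force between the fingers and chest above 60 N and value of joint each of plate_1, plate_2, plate_3, plate_4 below 0.5 rad).
It fails at once if the angle is lifted or moved by more than 20 mm (distance of angle from where it was at the start of the episode above 0.02 m).
It fails at once if the jar is lifted or moved by more than 20 mm (distance of jar from where it was at the start of the episode above 0.02 m).
It fails at once if the brush is lifted or moved by more than 20 mm (distance of brush from where it was at the start of the episode above 0.02 m).
It also fails if it takes over 48 s, if anything falls off the work surface, if the arm or the gripper's body presses on something with over 40 N, if the wrist force passes 120 N, or if a joint passes its speed limit or range.

## Working session

There is one attempt and no reset: what is moved stays moved. The work goes in short steps, Python scripts to look and compute and a tool call to move; the robot and the scene stay as the last step left them, time stands still between calls to the robot, and variables do not carry over. Pictures are saved under pics/ and viewed, at most 10 in all, crops included, and the job is handed in when it is done.

Besides the shell and the picture viewer there is one more tool, called after "Call:" as name([rows], argument=value, ...), one row to a line, values as JSON. servo_tool: Moves the arm, as the interface text tells. Its arguments: {"type":"object","properties":{"series":{"type":"array"},"grip":{"type":"number"},"squeeze":{"type":"number"}},"required":["series"]}

```bash
mkdir -p pics; python3 - <<'E'
from cell import arm
import cv2
s=arm.get_state();print({k:s[k] for k in('t','position','eef_rot','contact_force','grip_width')},arm.nose_length)
for n in('top','side'):
    cv2.imwrite(f'pics/{n}0.png',arm.camera(n)[:,:,::-1]);print(n,arm.camera_params(n))
E
```

```text
{'t': 0.0, 'position': array([0.1776009 , 0.57279915, 0.25225582]), 'eef_rot': array([[ 9.55104516e-01, -2.96268767e-01, -4.24835715e-04],
       [-2.96269051e-01, -9.55102934e-01, -1.74236433e-03],
       [ 1.10446296e-04,  1.79000572e-03, -9.99998392e-01]]), 'contact_force': array([-0.29889318,  0.41750313, -0.11172598]), 'grip_width': 1.000422357914189} 0.022
top {'intrinsics': array([[458.66125248,   0.        , 312.78288035],
       [  0.        , 458.66125248, 202.22485944],
       [  0.        ,   0.        ,   1.        ]]), 'D': array([-0.06589002,  0.        ,  0.        ,  0.        ,  0.        ]), 'rvec': array([ 2.19557991, -2.14099158,  0.11751185]), 'tvec': array([0.07864038, 0.555223  , 1.09686095])}
side {'intrinsics': array([[397.35962708,   0.        , 330.31719737],
       [  0.        , 397.35962708, 202.37506918],
       [  0.        ,   0.        ,   1.        ]]), 'D': array([-0.05005583,  0.        ,  0.        ,  0.        ,  0.        ]), 'rvec': array([ 2.29884085, -0.97080321,  0.34480765]), 'tvec': array([-0.31892973,  0.41488403,  0.55118654])}
```

View pics/top0.png

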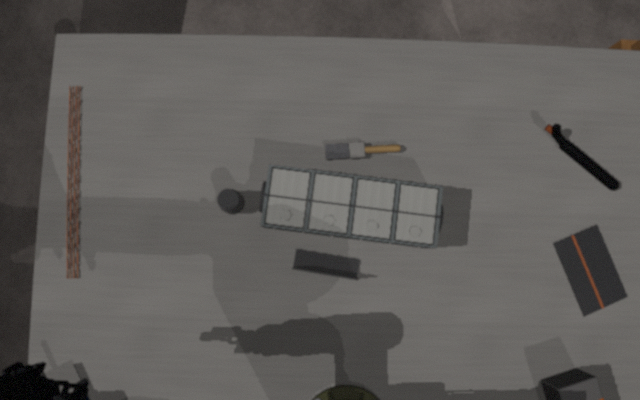

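View pics/side0.png

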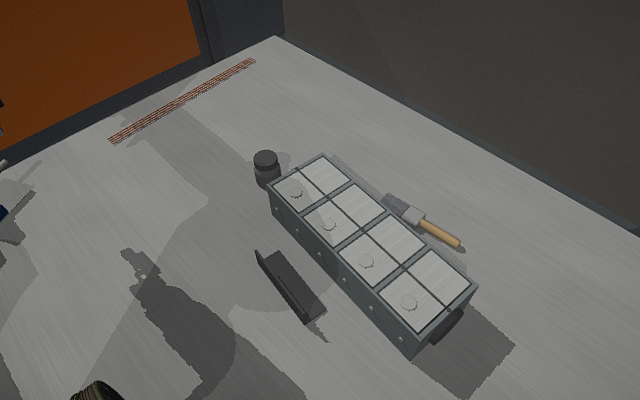

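The top view shows the chest in the middle, with pads at about (286,215), (330,220), (373,225) and (416,231). The angle is at (327,264), the jar at (231,201) and the brush at (365,150). In the side view the pads are at about (297,189), (330,226), (366,262) and (409,303). Next I'll fit the plates from the bright mask and cross-check the pads across both views.

```bash
cat > h.py <<'E'
import numpy as np,cv2
from cell import arm
def ray(n,uv):
    p=arm.camera_params(n);R=cv2.Rodrigues(p['rvec'])[0]
    q=cv2.undistortPoints(np.array(uv,float).reshape(-1,1,2),p['intrinsics'],p['D'])[:,0]
    return -R.T@p['tvec'],np.c_[q,np.ones(len(q))]@R
def plane(n,uv,z):
    c,d=ray(n,uv);return c+d*((z-c[2])/d[:,2])[:,None]
E
python3 - <<'E'
from h import *
np.set_printoptions(precision=4,suppress=True)
for n,lo,pads in(('top',[255,160,450,250],[(286,215),(330,220),(373,225),(416,231)]),('side',[265,150,480,360],[(297,189),(330,226),(366,262),(409,303)])):
    im=cv2.imread(f'pics/{n}0.png');g=cv2.cvtColor(im,6)
    x0,y0,x1,y1=lo;c=g[y0:y1,x0:x1]
    P=[]
    for th in ([115,130,145] if n=='top' else [140,155,170]):
        k,l,st,ce=cv2.connectedComponentsWithStats((c>th).astype('uint8'),connectivity=4)
        print(n,th,[(st[i,4],(ce[i]+[x0,y0]).round(1).tolist()) for i in range(1,k) if st[i,4]>250])
    print('pads',plane(n,pads,.103))
    cv2.imwrite(f'pics/{n}c.png',cv2.resize(im[y0:y1,x0:x1],None,fx=4 if n=='top' else 2.8,fy=4 if n=='top' else 2.8,interpolation=2))
print(plane('top',[(293,268),(296,249),(361,260),(358,279)],.03)) 
E
```

```text
top 115 [(np.int32(884), [289.4, 183.2]), (np.int32(885), [332.3, 188.6]), (np.int32(890), [375.2, 194.1]), (np.int32(872), [417.8, 199.5]), (np.int32(278), [287.9, 203.0]), (np.int32(676), [330.7, 214.2]), (np.int32(898), [371.8, 222.3]), (np.int32(877), [414.8, 227.8])]
top 130 []
top 145 []
pads [[ 0.5143  0.1532  0.103 ]
 [ 0.5054  0.0524  0.103 ]
 [ 0.4964 -0.0462  0.103 ]
 [ 0.485  -0.1451  0.103 ]]
side 140 [(np.int32(909), [324.4, 175.2]), (np.int32(312), [307.8, 187.4]), (np.int32(1094), [357.8, 205.0]), (np.int32(895), [335.6, 222.6]), (np.int32(1323), [395.6, 238.8]), (np.int32(1504), [368.3, 259.5]), (np.int32(1620), [438.5, 277.1]), (np.int32(1850), [411.2, 300.9])]
side 155 [(np.int32(706), [325.2, 175.2]), (np.int32(869), [358.6, 205.0]), (np.int32(960), [396.4, 238.5]), (np.int32(342), [361.1, 249.3]), (np.int32(399), [434.9, 271.3])]
side 170 []
pads [[ 0.5238  0.1551  0.103 ]
 [ 0.5053  0.0473  0.103 ]
 [ 0.4942 -0.0486  0.103 ]
 [ 0.4853 -0.1466  0.103 ]]
[[ 0.3918  0.1364  0.03  ]
 [ 0.4378  0.1305  0.03  ]
 [ 0.415  -0.0279  0.03  ]
 [ 0.3692 -0.0213  0.03  ]]
```

View pics/topc.png

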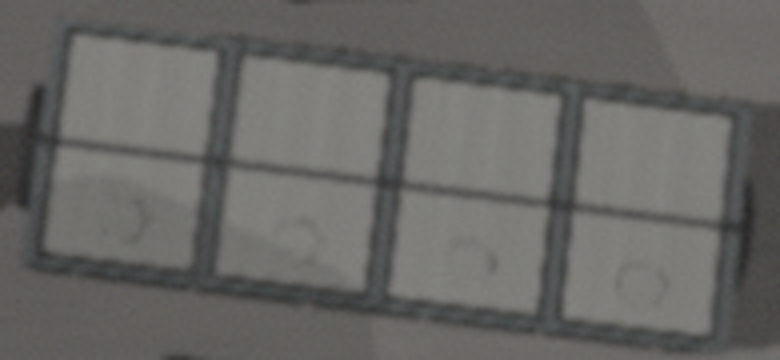

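```bash
python3 - <<'E'
from h import *
np.set_printoptions(precision=4,suppress=True)
F=plane('top',[(289.4,183.2),(332.3,188.6),(375.2,194.1),(417.8,199.5)],.1)[:,:2]
P=plane('top',[(287,214.5),(331,220.3),(373.5,224.5),(415.5,231)],.103)[:,:2]
L=plane('top',np.array([(45,142),(745,228)])/4+[255,160],.1)[:,:2]
for A in(F,P,L):
    d=A[0]-A[-1];print(A,np.arctan2(-d[0],d[1]),np.hypot(*d))
v=plane('side',[(299,189),(330.5,225.5),(366.5,262),(409,303)],.103);print(v)
# rigid: yaw from far halves+line, centre from line & F
d=F[0]-F[-1];a=np.arctan2(-d[0],d[1]);ex=np.array([np.cos(a),np.sin(a)]);ey=np.array([-np.sin(a),np.cos(a)])
print('F centre chest x rel line',(F.mean(0)-L.mean(0))@ex,'pads',(P.mean(0)-L.mean(0))@ex)
c=L.mean(0);c=c+ey*((F.mean(0)-c)@ey)
T=np.array([c-.04*ex+ey*y for y in(.15,.05,-.05,-.15)]);print('pads',T,a)
s=arm.get_state();R=s['eef_rot']
for t in T: print((R.T@(np.r_[t,.145]-s['position']))*100)
E
```

```text
[[ 0.5884  0.1478]
 [ 0.5783  0.0485]
 [ 0.5681 -0.0509]
 [ 0.5581 -0.1498]] -0.1015146429535404 0.29913710776610203
[[ 0.5155  0.1509]
 [ 0.5048  0.0501]
 [ 0.4976 -0.0473]
 [ 0.485  -0.1439]] -0.10310810637053495 0.29642579629963695
[[ 0.5584  0.2003]
 [ 0.5188 -0.2044]] -0.09752997595459194 0.4065874169019225
[[ 0.5265  0.1523  0.103 ]
 [ 0.5067  0.0474  0.103 ]
 [ 0.4948 -0.0492  0.103 ]
 [ 0.4853 -0.1466  0.103 ]]
F centre chest x rel line 0.03430718245025118 pads -0.03814989012418093
pads [[ 0.5145  0.1557]
 [ 0.5043  0.0562]
 [ 0.4942 -0.0433]
 [ 0.4841 -0.1428]] -0.1015146429535404
[44.5316 29.8482 10.7929]
[46.5111 39.6503 10.8088]
[48.4907 49.4524 10.8247]
[50.4703 59.2545 10.8406]
```

Call:
servo_tool([
  [[3.5,2.4,0.5,-2],[7,4.8,1,-4],[10.3,7,1.5,-6],[13.6,9.2,2,-8],[16.9,11.4,2.5,-10],[20.2,13.7,3,-11.4],[23.5,16,3.5,-11.4],[26.8,18.2,4,-11.4]],
], grip=0)

```text
t: 0.77
position: [0.3804, 0.3179, 0.2129]
eef_rot: [[0.995, -0.101, -0.0], [-0.101, -0.995, 0.0], [-0.0, -0.0, -1.0]]
contact_force: [0.6, 0.5, 0.3]
grip_width: 0.002
grasp_force: 0.0
```

```bash
cat >> h.py <<'E'
T=np.array([[.515,.153],[.505,.053],[.495,-.046],[.485,-.145]])
def rel(z=.14):
    s=arm.get_state();R=s['eef_rot'];print(s['t'],s['position'].round(4),np.arctan2(R[1,0],R[0,0]).round(4),R[2].round(4),s['contact_force'].round(2),s['grip_width'])
    for t in T: print((R.T@(np.r_[t,z]-s['position'])*100).round(2))
E
python3 -c "
from h import *
rel()"
```

```text
0.7667 [0.3804 0.3179 0.2129] -0.1013 [-2.e-04 -1.e-04 -1.e+00] [0.56 0.45 0.29] 0.0021701542491426007
[15.06 15.05  7.29]
[15.08 25.1   7.29]
[15.08 35.05  7.29]
[15.09 45.    7.29]
```

Call:
servo_tool([
  [[2.8,2.8,1,0],[5.6,5.6,2,0],[8.4,8.4,3,0],[11.2,11.2,4.2,0],[13.5,13.5,5.5,0],[15,15,7,0],[15,15,7,0],[15,15,7,0]],
])

```text
t: 1.43
position: [0.5136, 0.154, 0.1417]
eef_rot: [[0.995, -0.104, -0.003], [-0.104, -0.995, -0.002], [-0.002, 0.002, -1.0]]
contact_force: [-0.9, 1.2, 0.2]
grip_width: 0.002
grasp_force: 0.0
```

```bash
python3 - <<'E'
from h import *
rel(.125)
a=arm.camera('side')[130:340,230:500];b=arm.camera('wrist')
cv2.imwrite('pics/s1.png',np.hstack([cv2.resize(a,(514,400)),cv2.resize(b[:, 180:460],(280,400))])[:,:,::-1])
E
```

```text
1.4333 [0.5136 0.154  0.1417] -0.1044 [-0.0025  0.002  -1.    ] [-0.88  1.16  0.22] 0.0024241718717906862
[0.16 0.08 1.67]
[ 0.21 10.13  1.69]
[ 0.24 20.08  1.71]
[ 0.28 30.03  1.73]
```

View pics/s1.png

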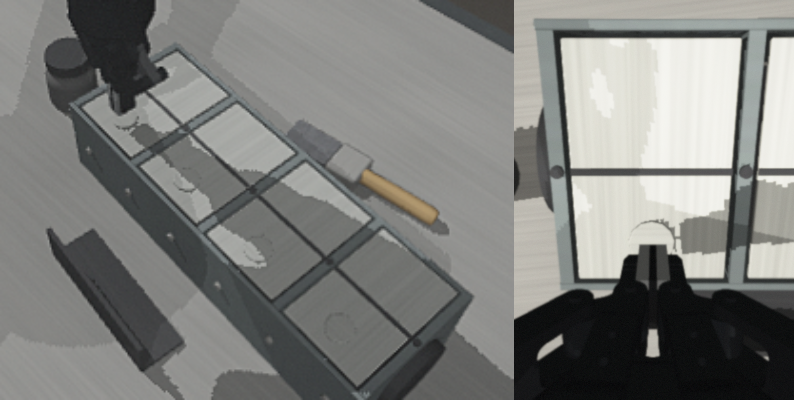

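The closed tips stand over pad 1: its disc shows just ahead of them at about (655,235) in the wrist half, and at (125,118) in the side half. Now I'll press gently.

Call:
servo_tool([
  [[0.15,0,0.8,0],[0.15,0,1.3,0],[0.15,0,1.5,0],[0.15,0,1.6,0],[0.15,0,1.7,0],[0.15,0,1.8,0],[0.15,0,1.8,0]],
])

```text
t: 2.12
position: [0.5152, 0.1553, 0.1253]
eef_rot: [[0.995, -0.101, 0.0], [-0.101, -0.995, -0.0], [0.0, 0.0, -1.0]]
contact_force: [0.5, -0.3, 0.2]
grip_width: 0.001
grasp_force: 0.0
```

Call:
servo_tool([
  [[0,0.1,0.1,0],[0,0.1,0.2,0],[0,0.1,0.2,0]],
])

```text
t: 2.37
position: [0.5154, 0.1544, 0.1243]
eef_rot: [[0.995, -0.101, 0.001], [-0.101, -0.995, 0.001], [0.001, -0.001, -1.0]]
contact_force: [-1.6, 1.9, 4.0]
grip_width: 0.003
grasp_force: 2.1
```

Call:
servo_tool([
  [[0,0,0.1,0],[0,0,0.2,0],[0,0,0.2,0]],
])

```text
t: 2.62
position: [0.5154, 0.1544, 0.1234]
eef_rot: [[0.995, -0.101, 0.002], [-0.101, -0.995, 0.001], [0.002, -0.001, -1.0]]
contact_force: [-6.2, 0.5, 10.6]
grip_width: -0.006
grasp_force: 5.3
```

Call:
servo_tool([
  [[0,0,0.1,0],[0,0,0.2,0],[0,0,0.2,0]],
])

```text
t: 2.87
position: [0.5154, 0.1544, 0.1226]
eef_rot: [[0.995, -0.101, 0.002], [-0.101, -0.995, 0.001], [0.002, -0.001, -1.0]]
contact_force: [-8.7, 1.0, 15.7]
grip_width: -0.001
grasp_force: 8.3
```

Plate 1 is locked: the force climbs to 16 N in about 2 mm. I'll raise the tool and move on to pad 2.

Call:
servo_tool([
  [[0,0,-1,0],[0,0,-2.2,0],[0,3.3,-2.2,0],[0,6.6,-2.2,0],[0,9.0,-2.2,0],[0,10,-2.2,0],[0,10,-2.2,0],[0,10,-2.2,0]],
])

```text
t: 3.53
position: [0.5052, 0.0545, 0.1416]
eef_rot: [[0.995, -0.103, 0.0], [-0.103, -0.995, 0.0], [0.0, -0.0, -1.0]]
contact_force: [-1.6, 0.2, -0.1]
grip_width: -0.001
grasp_force: 0.0
```

Call:
servo_tool([
  [[0,0,1,0],[0,0,1.4,0],[0,0,1.5,0],[0,0,1.6,0],[0,0,1.7,0],[0,0,1.8,0],[0,0,1.8,0]],
])

```text
t: 4.12
position: [0.505, 0.055, 0.1235]
eef_rot: [[0.995, -0.101, 0.0], [-0.101, -0.995, 0.0], [0.0, -0.0, -1.0]]
contact_force: [-1.4, 1.4, 2.2]
grip_width: -0.001
grasp_force: 1.1
```

Call:
servo_tool([
  [[0,0,0.1,0],[0,0,0.2,0],[0,0,0.2,0]],
])

```text
t: 4.37
position: [0.505, 0.0549, 0.1212]
eef_rot: [[0.995, -0.102, 0.0], [-0.102, -0.995, 0.0], [0.0, -0.0, -1.0]]
contact_force: [-0.7, 1.7, 2.3]
grip_width: -0.001
grasp_force: 1.4
```

The force holds at about 2.3 N while the tip sinks, so plate 2 is rocking. I'll keep going down in small steps.

Call:
servo_tool([
  [[0,0,0.1,0],[0,0,0.2,0],[0,0,0.3,0],[0,0,0.4,0],[0,0,0.4,0]],
])

```text
t: 4.78
position: [0.5051, 0.0547, 0.1171]
eef_rot: [[0.995, -0.102, 0.0], [-0.102, -0.995, -0.0], [0.0, -0.0, -1.0]]
contact_force: [1.1, 1.2, 2.0]
grip_width: 0.003
grasp_force: 1.0
```

Call:
servo_tool([
  [[0,0,0.2,0],[0,0,0.4,0],[0,0,0.6,0],[0,0,0.8,0],[0,0,1.0,0],[0,0,1.0,0]],
])

```text
t: 5.28
position: [0.5046, 0.0544, 0.1066]
eef_rot: [[0.995, -0.102, -0.001], [-0.102, -0.995, -0.001], [-0.001, 0.001, -1.0]]
contact_force: [-0.4, -0.5, 1.8]
grip_width: -0.001
grasp_force: 0.8
```

Call:
servo_tool([
  [[0,0,0.15,0],[0,0,0.3,0],[0,0,0.45,0],[0,0,0.6,0],[0,0,0.6,0]],
])

```text
t: 5.7
position: [0.5047, 0.0547, 0.1007]
eef_rot: [[0.995, -0.102, -0.001], [-0.102, -0.995, -0.0], [-0.001, 0.0, -1.0]]
contact_force: [0.3, -0.6, 1.7]
grip_width: 0.001
grasp_force: 0.6
```

Call:
servo_tool([
  [[0,0,0.1,0],[0,0,0.2,0],[0,0,0.3,0],[0,0,0.4,0],[0,0,0.4,0]],
])

```text
t: 6.12
position: [0.5051, 0.0547, 0.0991]
eef_rot: [[0.995, -0.101, 0.001], [-0.101, -0.995, -0.0], [0.001, 0.0, -1.0]]
contact_force: [-5.8, 0.2, 12.3]
grip_width: 0.0
grasp_force: 6.6
```

Call:
servo_tool([
  [[0,0,0.1,0],[0,0,0.2,0],[0,0,0.2,0],[0,0,0.2,0]],
])

```text
t: 6.45
position: [0.5052, 0.0546, 0.0989]
eef_rot: [[0.995, -0.101, 0.002], [-0.101, -0.995, -0.001], [0.002, 0.0, -1.0]]
contact_force: [-12.3, 0.6, 21.5]
grip_width: -0.005
grasp_force: 12.1
```

The stop is rigid: 21 N with no further motion. I'll withdraw straight up, then check.

Call:
servo_tool([
  [[0,0,-0.5,0],[0,0,-2,0],[0,0,-5,0],[0,0,-8,0],[0,0,-11,0],[0,0,-14,0],[0,0,-14,0],[0,0,-14,0]],
])

```text
t: 7.12
position: [0.5054, 0.0551, 0.2365]
eef_rot: [[0.995, -0.102, 0.002], [-0.102, -0.995, 0.002], [0.002, -0.002, -1.0]]
contact_force: [-0.1, -0.6, -1.0]
grip_width: -0.002
grasp_force: 0.0
```

Call:
servo_tool([
  [[0,-3,0,0],[-2,-6,0,0],[-4,-9,0,0],[-6,-12,0,0],[-8,-15,0,0],[-8,-18,0,0],[-8,-20,0,0],[-8,-20,0,0]],
])

```text
t: 7.78
position: [0.4446, 0.2646, 0.2323]
eef_rot: [[0.995, -0.098, -0.004], [-0.098, -0.995, -0.002], [-0.003, 0.003, -1.0]]
contact_force: [0.8, 0.0, -0.4]
grip_width: -0.004
grasp_force: 0.0
```

```bash
python3 - <<'E'
from h import *
a=arm.camera('side')[130:340,230:500];b=arm.camera('top')[140:290,210:460]
cv2.imwrite('pics/s2.png',np.hstack([cv2.resize(a,(400,311)),cv2.resize(b,(400,311))])[:,:,::-1])
s=arm.get_state();print(s['t'],s['position'],s['contact_force'])
E
```

```text
7.8833 [0.4450533  0.26205764 0.23315068] [-0.12439039  0.13520555  0.13081761]
```

View pics/s2.png

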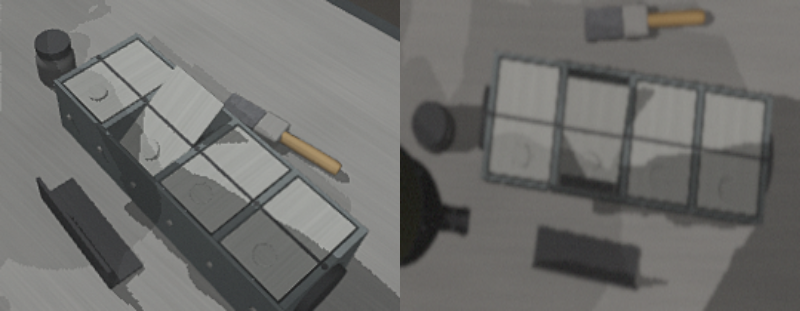

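Plate 2 stands open: its raised far edge runs from (175,67) to (228,100) in the side half. The other three are flush and the bystanders haven't moved. I'll measure the tilt from those far corners.

```bash
python3 - <<'E'
from h import *
c,d=ray('side',np.array([(175,67),(228,100)])*270/400+[230,130])
a=-.1015;ex=np.array([np.cos(a),np.sin(a),0]);ey=np.array([-np.sin(a),np.cos(a),0])
o=np.r_[T.mean(0),0]+.04*ex
for di,y in zip(d,(.093,.007)):
    p=c+di*((y-(c-o)@ey)/(di@ey));x,z=(p-o)@ex,p[2]-.097;print(x,z,np.arctan2(z,x),np.hypot(x,z))
E
```

```text
0.04667761032122816 0.040873417080417224 0.719200054973989 0.06204381942732224
0.055185715115211934 0.04798568875236772 0.7157240915585593 0.07313063296469162
```

The measured tilt is about 0.7 rad, so the plate is at its stop. I'll hand in.

```bash
python3 -c "
from cell import arm
print(arm.job_done())"
```

```text
the job is handed in; nothing more can be done
None
```

Plate 2 was the free one and is now open against its stop at about 0.7 rad; plate 1 was locked (pressed to 16 N), plates 3 and 4 weren't pressed, the angle, jar and brush look unmoved in the final pictures, the arm is withdrawn, and the job is handed in (no verdict was returned).

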